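Free a microscope objective from a ratchet vice

ROBOT

A 7-joint arm with a two-finger parallel gripper is mounted at the origin on the work surface. World frame = base frame: x ahead of the robot, y to its left, z up, the work surface at z = 0. Lengths are in mm, angles in rad, forces in N, time in s.
With the tool pointing down it reaches from about 425 to 950 mm from the base axis. Payload 4.7 kg.
Tool frame: the origin (TCP) lies on the front face of the gripper's body, between the roots of the fingers; the fingertips stand 73 mm ahead of it and the grasp point (between the pads) lies 54 mm ahead of it; z points along the fingers, y is the direction in which the jaws open and shut (so a half turn about z gives the same grasp; the last joint's range is limited). The gripper opens to 85 mm and grips with 20 to 120 N. Pads are 22 mm wide; open, the fingers measure 114 mm over their backs; the gripper's body (76 mm by 85 mm) begins 54 mm behind the grasp point. The pads swing forward as they close: fully open they stand 13 mm farther back than shut.
Start: joints at [-1.377, 0.469, -0.049, 1.532, 0.024, 1.141, -0.082], TCP at [149.107, 658.337, 303.935] pointing down, gripper open.
Joint ranges: [-2.59, 2.59], [-0.33, 1.99], [-1.39, 1.29], [0.1, 2.45], [-1.04, 4.18], [0.21, 1.99], [-2.66, 2.66]. Speed limits (rad/s): [2.57, 2.57, 3.14, 3.14, 3.14, 3.14, 3.14].

INTERFACE

Orientations are given as [roll, pitch, yaw] about the fixed x, y, z axes, in that order (R = Rz(yaw) Ry(pitch) Rx(roll)).
In Python, from station import bot gives the robot as it stands.
- The arm moves only by the tool play_rows, never from a script. Its argument "steps" is a list of rows, each a list of 5 numbers: the finger opening in cm, from 0 to 8.54, then the shift along the world's x, y, z in cm, then the turn about the world's z in degrees. A call has 1 to 20 rows; each row is the pose to reach, as a shift and turn from the pose measured when the call began; what a row does not reach only later rows make up. A row lasts 1/12 s, in which the tool goes at most 41.7 mm and 7.16 degrees, less where a joint would pass 70% of its speed; a pose out of reach is approached as far as the arm can. A call with a gripper value outside its range is refused whole. The fingers move at their own pace and stop on an object; "squeeze" is the grip in N (left out, the last holds). Time passes only in rows, so rows that repeat a pose let the fingers close. It gives the time, the measured TCP pose, the force and the opening at its end, in the units of the state.
- bot.sense(): the state, without advancing time (a new reading comes with each control period).
- bot.capture(name): name is "side" or "top"; returns a dict with "pixels" (420x560x3 uint8, red, green, blue), "z_map" (420x560 float32, mm along the optical axis (not along the pixel's ray), 0 where there is no reading), "mtx" (3x3 intrinsics, pixels), "k1" (the pictures are not rectified: a ray, as slopes to the right and down, at radius r is drawn at 1 + k1 r^2 times it, then the intrinsics apply), "eye" and "attitude" of the camera in the world. Camera axes: x right, y down, z forward; pixel columns grow to the right and rows downward; lengths in mm; the calibration is good to about 2 mm. A picture is of the moment at which its call begins.
- bot.finish_job(): hands the job in, once; it reports no verdict.
The state is a dict: "t": time; "q": joint angles; "dq": joint speeds; "joint_efforts": joint torques, N m; "eef_pos": TCP position; "tool_rot": TCP orientation; "force": force on the tool from outside, world axes, zero at the start; "moment": the same for the moment, N m; "gripper_width": finger opening in mm.
Only numpy, scipy, OpenCV 4.12 (cv2) and the standard library are available. Lean on these libraries where they do the work, as an engineer would, in place of code of your own. Each camera call takes 0.05 s, during which the arm holds its last target. There are 200 camera calls.

TASK

A microscope objective is locked in the small ratchet vice on the service bench. Draw the sprung pawl off the ratchet wheel by its upright pin, without straining it against its rubber stop, and hold it clear until the jaw has run fully back, then let it spring home on the wheel. Only then lift the objective out and stand it, without dropping it, fully down in the empty hole of the wooden rack; leave everything else where it is.

Things in the scene. Friction and masses are not known exactly. Their poses are not given: they have to be found in the camera images.
- vice: Grey cast vice, bolted down; base 240 x 110 x 14 mm. Origin at the centre of its underside on the bench; x runs along the jaw travel from the fixed V jaw (-x end) to the gear housing (+x end), z up. Both jaws are 44 mm high, 78 mm wide, lined with black rubber. The housing has a steel top plate, 57 mm above the bench, x 12 to 108 mm, y -48 to 48 mm, carrying wheel, pawl and stop.
- wheel_axis (a point): Axis of the horizontal steel ratchet wheel, at the height of its upper face (67 mm above the bench; vice frame x 45, y 0). Wheel 68 mm across the tooth tips, 20 saw teeth 5.5 mm high; a hexagon stub 16 mm across stands up to 81 mm above the bench. The wheel turns counter-clockwise, seen from above, as the jaw backs off.
- pawl_pin (a point): Upright steel finger pin on the pawl's free end, 10 mm diameter, from 67 to 107 mm above the bench; the point is on its axis, 92 mm up (home: vice frame x 85, y -35), 65 mm from the pivot. Draw it towards the vice's +x. It takes 4 to 6 N to start, 8 to 13 N while the loaded tooth drags; after about 8 mm the tooth lets go with a jerk and 7 to 10 N holds it. Pushed inwards it is rigid.
- pawl (a joint): Angle of the pawl off the wheel, rad: 0 home; at about 0.122 the tooth lets go; at about 0.14 the pawl touches the rubber stop; sprung back to 0. Positive = counter-clockwise seen from above.
- stop_post: Rubber-sleeved stop for the pawl, 13 mm diameter, 57 to 67 mm above the bench (vice frame x 103, y -18); origin at the centre of its foot. The pawl meets it only about 1.2 mm of pin travel after the tooth has let go; then the pull at the pin rises by about 15 N per mm. The pawl may rest on it lightly: under 12 N on the stop, which is about 15 N in all at the pin.
- jaw (a joint): Travel of the moving jaw, m: 0 clamped, 0.0138 fully back. A damped return spring (22 N) pulls it open; only the pawl in the wheel holds it. Freed, it runs back by itself in about 2 s; if the pawl is let down sooner it catches the next tooth.
- jaw_top (a point): Centre of the top of the moving jaw, 44 mm above the bench; it moves towards the vice's +x as the jaw backs off.
- objective: Steel microscope objective standing on its thread between the jaws, nose up; 60 mm tall, 100 to 170 g. Thread 20 mm diameter and 5 mm high at the foot, then a plain barrel 26 mm diameter from 5 to 48 mm, then a cone to a 10 mm nose. Origin at the centre of its underside, which stands 22 mm above the bench in the vice (vice frame x -54, y 0); z along its axis. The barrel shows 26 mm above the jaws; the clamping force is about 11 N.
- rack: Block of pale wood 62 x 172 x 30 mm, fixed, with three blind holes of 29 mm diameter, 18 mm deep, in a row along its y axis at -55, 0 and 55 mm; origin at the centre of its underside. The hole at y +55 is empty.
- rack_seat (a point): Centre of the floor of the empty hole, 12 mm above the bench.
- objective_b: Other objective, 24 mm diameter, 44 mm tall, in the rack's hole at y -55; origin at its foot.
- objective_c: Other objective, 25 mm diameter, 52 mm tall, in the rack's middle hole; origin at its foot.
- eyepiece: Black eyepiece standing on the bench, 34 mm diameter, 46 mm tall; origin at its foot.
- t_key: Steel T-key lying on the bench, shank 95 mm along its x, bar 90 mm across at the origin.
- dropper: Amber dropper bottle, 28 mm diameter, 75 mm tall; origin at its foot.
- slide_box: Grey slide box 95 x 175 x 36 mm; origin at the centre of its underside.
- screwdriver: Black-handled screwdriver lying on the bench, 150 mm long along x.
- blower: Black rubber lens blower standing on the bench, 54 mm diameter, 85 mm tall; origin at its foot.
- pawl_pivot (a point): Upright pivot of the pawl, at its upper face 67 mm above the bench (vice frame x 82, y 30). The pawl is a flat dark steel bar, 60 to 67 mm above the bench, 9 mm wide, running from here past its nose in the wheel's teeth (y 0) to the finger pin (y -35).

How it is judged:
By the outcome, as a careful person would: the job done as asked, in the order asked, and still so for the second after the job is handed in, with the robot touching nothing.
It also fails if it takes over 64 s, if anything falls off the work surface, if the arm or the gripper's body presses on something with over 40 N, if the wrist force passes 120 N, or if a joint passes its speed limit or range.

## Working session

There is one attempt and no reset: what is moved stays moved. The work goes in short steps, Python scripts to look and compute and a tool call to move; the robot and the scene stay as the last step left them, time stands still between calls to the robot, and variables do not carry over. Pictures are saved under pics/ and viewed, about 8 in all and at most 12, crops included, and the job is handed in when it is done.

Besides the shell and the picture viewer there is one more tool, called after "Emit:" in YAML: its name, and indented under it one key for each argument. play_rows: Moves the arm, as the interface text tells. Its arguments: {"type":"object","properties":{"steps":{"type":"array"},"squeeze":{"type":"number"}},"required":["steps"]}

```bash
mkdir -p pics; ls; cat > h.py <<'E'
from station import bot
import numpy as np, cv2
from scipy.spatial.transform import Rotation as R
def cloud(c):
    K=c["mtx"];z=c["z_map"].astype(float);v,u=np.mgrid[0:420,0:560]
    K=np.array(K);D=np.array([c["k1"],0,0,0,0],float)
    p=cv2.undistortPoints(np.stack([u.ravel(),v.ravel()],1).astype(np.float64)[:,None],K,D).reshape(420,560,2)
    P=np.dstack([p[...,0]*z,p[...,1]*z,z])
    A=np.array(c["attitude"],float)
    Rm=A if A.shape==(3,3) else R.from_euler("xyz",A).as_matrix() if A.size==3 else R.from_quat(A).as_matrix()
    W=P@Rm.T+np.array(c["eye"]);W[z==0]=np.nan
    return W
def save(c,n,s=None,k=1):
    im=c["pixels"][...,::-1]
    if s: im=im[s[0]:s[1],s[2]:s[3]]
    cv2.imwrite("pics/"+n,cv2.resize(im,None,fx=k,fy=k,interpolation=cv2.INTER_CUBIC))
E
python3 - <<'E'
from h import *
print(bot.sense())
for n in("top","side"):
    c=bot.capture(n);print(n,c["mtx"],c["k1"],c["eye"],c["attitude"]);save(c,n+"0.png",k=1.42)
    np.savez(n+"0.npz",**{k:v for k,v in c.items()})
    W=cloud(c);print([W[v,u].round() for v,u in((100,100),(300,300),(200,450))])
E
```

```text
pics
{'t': 0.0, 'q': array([-1.37690523,  0.46944248, -0.04859633,  1.53368055,  0.02406049,
        1.14099164, -0.08231389]), 'dq': array([-0.0025347 ,  0.00048715, -0.00225785,  0.0005707 ,  0.0010326 ,
        0.00077464,  0.00015458]), 'joint_efforts': array([ 1.44007197e-03, -5.10311902e+01, -4.64911689e-02, -2.37710005e+01,
        1.05814752e-02,  7.33234745e-03, -6.51093472e-07]), 'eef_pos': array([149.02176032, 657.89687745, 302.86623255]), 'tool_rot': array([-3.13965459e+00,  3.42075489e-05,  2.91880377e+00]), 'force': array([ 0.15818529, -0.74102325, -0.47221651]), 'moment': array([ 0.0682608 , -0.01852955, -0.00969231]), 'gripper_width': 85.52612950028731}
top [[433.97998268   0.         281.43758206]
 [  0.         433.97998268 206.29176803]
 [  0.           0.           1.        ]] -0.13903360979220422 [ 356.31158897  -27.19779098 1078.74096292] [-2.92767904 -0.00540193 -1.53023344]
[array([818., 438., 114.]), array([358., -78.,   1.]), array([ 626., -463.,    1.])]
side [[487.48670584   0.         286.31445872]
 [  0.         487.48670584 203.80361782]
 [  0.           0.           1.        ]] -0.11327035960172525 [ 374.2835391  -828.45551512  610.41479316] [-2.12500352 -0.00496944 -0.23283023]
[array([ 97., 999.,   1.]), array([ 553., -197.,   -0.]), array([ 869., -127.,  128.])]
```

View pics/top0.png

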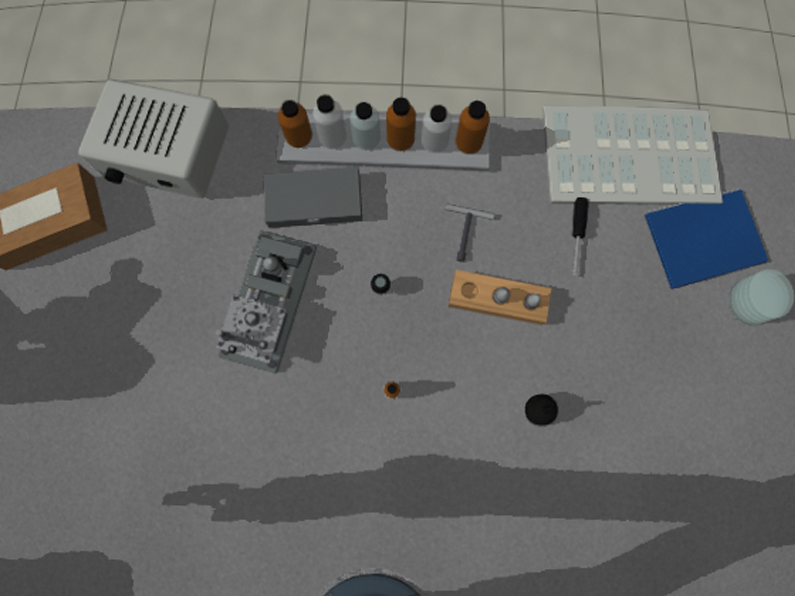

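View pics/side0.png

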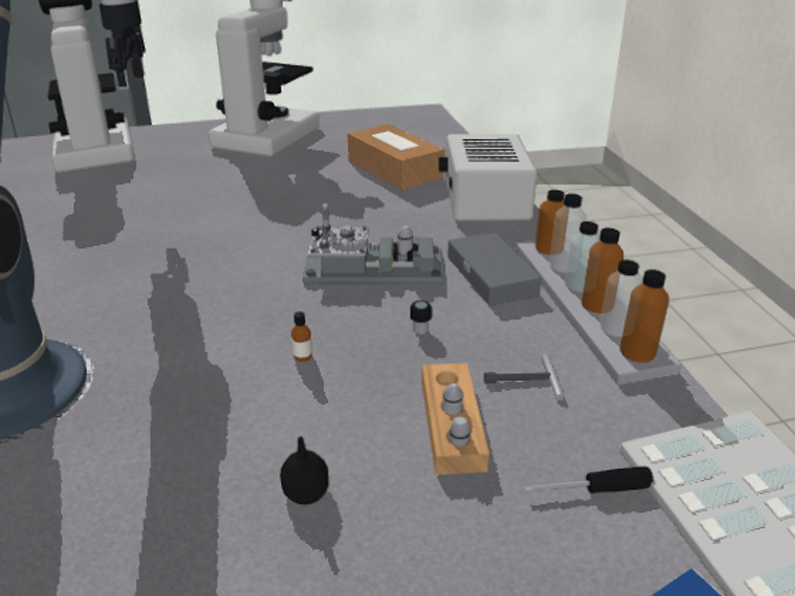

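Top view: the vice is at about (267,300), with its +x end towards the robot. The objective nose is near (274,258), the wheel hub near (252,318), and the empty rack hole at (469,290). Next I'll zoom in.

```bash
python3 - <<'E'
from h import *
c=dict(np.load("top0.npz"));W=cloud(c)
s=dict(np.load("side0.npz"))
a=cv2.resize(c["pixels"][155:270,145:230,::-1],None,fx=5,fy=5,interpolation=cv2.INTER_CUBIC)
b=cv2.resize(c["pixels"][180:240,310:395,::-1],None,fx=4,fy=4,interpolation=cv2.INTER_CUBIC)
cv=np.zeros((580,780,3),np.uint8);cv[:575,:425]=a;cv[:240,430:770]=b;cv2.imwrite("pics/crop.png",cv)
def fit(W,lo,hi,box):
    m=(W[...,2]>lo)&(W[...,2]<hi)&(W[...,0]>box[0])&(W[...,0]<box[1])&(W[...,1]>box[2])&(W[...,1]<box[3])
    return m
for n,C in(("top",W),("side",cloud(s))):
    # rack top z=30
    p0=W[203,358];print(p0)
    for name,lo,hi,box in(("racktop",26,34,(420,620,-330,-110)),("base",10,19,(300,700,50,330)),("jawtops",41,48,(300,700,50,330)),("plate",54,60,(300,700,50,330)),("obj",70,84,(480,700,50,330)),("hub",77,84,(300,480,50,330)),("pin",90,112,(300,700,50,330))):
        m=fit(C,lo,hi,box);P=C[m]
        if len(P)<2: print(n,name,len(P));continue
        r=cv2.minAreaRect(P[:,:2].astype(np.float32));print(n,name,len(P),P.mean(0).round(1),np.round(r[0],1),np.round(r[1],1),round(r[2],1))
E
```

```text
[ 600.12113038 -213.48117606   31.71580336]
top racktop 1258 [ 584.3 -201.5   30.3] [ 586.5 -199.6] [172.   63.1] 81.1
top base 1186 [568.1 195.9  14.3] [566.5 211. ] [109.6 240.3] 77.1
top jawtops 702 [621.2 197.8  44.2] [611.4 200.7] [ 76.8 112.9] 76.2
top plate 672 [503.5 221.8  57.1] [538.9 219. ] [ 98. 160.] 78.8
top obj 182 [554.  215.   75.6] [548.3 209.1] [ 61.4 159.4] 65.1
top hub 2 [464.6 207.   78.1] [464.6 207. ] [5.5 0. ] -147.5
top pin 21 [491.6 263.6 104.6] [491.3 264.6] [ 7.8 10.2] 2.9
[ 600.12113038 -213.48117606   31.71580336]
side racktop 1719 [ 581.8 -211.4   30.2] [ 585.9 -199.6] [175.8  62.6] 81.2
side base 924 [560.7 180.5  14.7] [565.  209.4] [115.8 239.3] 76.9
side jawtops 532 [600.9 191.2  44.6] [571.  203.9] [ 82.1 193.9] 81.4
side plate 338 [508.9 198.   57.7] [544.2 214.9] [ 99.2 174.2] 77.9
side obj 164 [552.8 213.7  76. ] [553.2 215.5] [ 69.8 156.9] 75.8
side hub 0
side pin 31 [489.4 261.7  99.6] [488.9 263.2] [7.8 8.4] 11.3
```

View pics/crop.png

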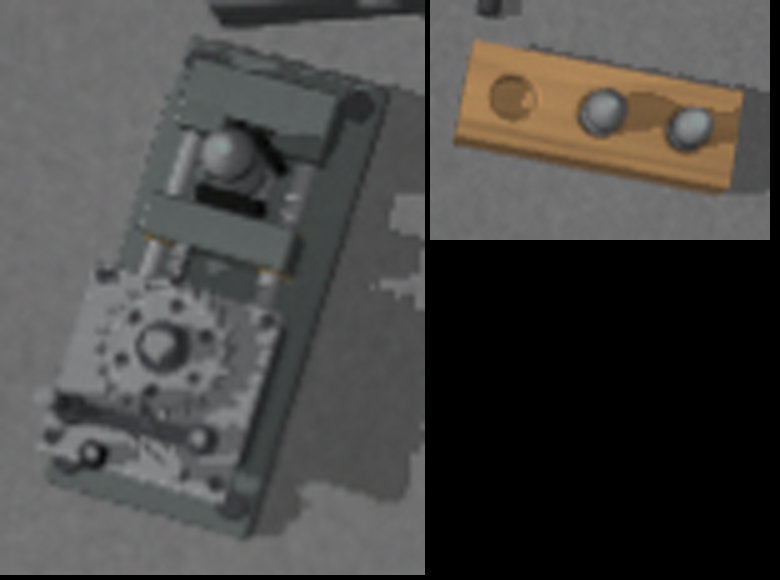

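The crop shows the pin top at (70,405), the stop at (92,452), the pivot at (202,437), the hub at (160,345) and the nose at (228,152). The depth cloud agrees with the given sizes: vice origin about (566,210.5), yaw about 167°, pin at (491,264), which fits vice (85,-35). The empty hole should be near (595,-145).

The tool yaw is already 167.2°, so the closed fingers can push the pin with their flat flank. I'll stage above a point inboard of the pin.

Emit:
play_rows:
  steps:
    - [0,9,-10,-1,0]
    - [0,18,-20,-2,0]
    - [0,27,-30,-3,0]
    - [0,36.5,-40,-4,0]
    - [0,36.5,-40,-5,0]
    - [0,36.5,-40,-6,0]
    - [0,36.5,-40,-6,0]
    - [0,36.5,-40,-6,0]
    - [0,36.5,-40,-6,0]
    - [0,36.5,-40,-6,0]
    - [0,36.5,-40,-6,0]
    - [0,36.5,-40,-6,0]
    - [0,36.5,-40,-6,0]
    - [0,36.5,-40,-6,0]
    - [0,36.5,-40,-6,0]
    - [0,36.5,-40,-6,0]
    - [0,36.5,-40,-6,0]
    - [0,36.5,-40,-6,0]
    - [0,36.5,-40,-6,0]
    - [0,36.5,-40,-6,0]
  squeeze: 30

```text
t: 1.77
eef_pos: [513.4, 259.1, 243.1]
tool_rot: [-3.14, -0.0, 2.921]
force: [0.9, 0.3, 0.5]
gripper_width: -0.4
```

Emit:
play_rows:
  steps:
    - [0,0,0,-3,0]
    - [0,0,0,-6,0]
    - [0,0,0,-8,0]
    - [0,0,0,-8.6,0]
    - [0,0,0,-8.6,0]
    - [0,0,0,-8.6,0]

```text
t: 2.27
eef_pos: [513.8, 259.6, 157.8]
tool_rot: [-3.141, 0.001, 2.921]
force: [0.1, 0.6, 0.7]
gripper_width: -0.1
```

```bash
python3 - <<'E'
from h import *
print(bot.sense()["eef_pos"],bot.sense()["force"])
c=bot.capture("side");W=cloud(c)
t=bot.capture("top");T=cloud(t)
np.savez("s1.npz",**c)
a=cv2.resize(c["pixels"][115:205,205:325,::-1],None,fx=5,fy=5,interpolation=cv2.INTER_CUBIC);cv2.imwrite("pics/s1.png",a)
for n,C in(("side",W),("top",T)):
  for nm,lo,hi,box in(("pin",85,106,(470,497,245,285)),("finger",88,130,(498,540,230,290))):
    m=(C[...,2]>lo)&(C[...,2]<hi)&(C[...,0]>box[0])&(C[...,0]<box[1])&(C[...,1]>box[2])&(C[...,1]<box[3]);P=C[m]
    if len(P): print(n,nm,len(P),P.mean(0).round(1),P.min(0).round(1),P.max(0).round(1))
E
```

```text
[513.75161468 259.5705146  157.84946802] [0.14112522 0.62539131 0.65773609]
side pin 31 [489.3 262.2  96.2] [485.1 257.2  85.8] [493.7 268.8 105.8]
side finger 121 [513.2 249.7 106.7] [501.8 241.   88.2] [526.5 263.5 129.9]
top pin 10 [490.9 262.2  97.6] [487.3 260.4  89.1] [495.7 265.1 105.7]
top finger 9 [504.2 254.4 104.8] [501.9 247.   93. ] [505.7 260.9 124.6]
```

View pics/s1.png

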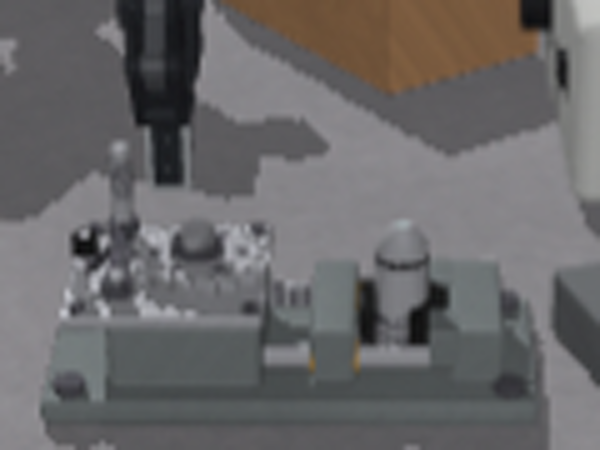

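The side crop shows the closed fingertips at (168,170) just inboard of the pin at (120,185), with the tips clear of the plate. I'll creep towards the pin.

Emit:
play_rows:
  steps:
    - [0,-0.2,0.05,-0.2,0]
    - [0,-0.4,0.09,-0.2,0]
    - [0,-0.49,0.11,-0.2,0]
    - [0,-0.49,0.11,-0.2,0]
    - [0,-0.49,0.11,-0.2,0]

```text
t: 2.78
eef_pos: [509.3, 260.9, 157.0]
tool_rot: [3.14, 0.003, 2.921]
force: [0.9, -1.2, -1.2]
gripper_width: -0.1
```

Emit:
play_rows:
  steps:
    - [0,-0.05,0.01,0,0]
    - [0,-0.1,0.02,0,0]
    - [0,-0.1,0.02,0,0]
    - [0,-0.1,0.02,0,0]

```text
t: 3.12
eef_pos: [508.3, 261.0, 157.0]
tool_rot: [3.14, 0.002, 2.921]
force: [-0.1, 1.1, -1.0]
gripper_width: -0.2
```

Emit:
play_rows:
  steps:
    - [0,-0.05,0.01,0,0]
    - [0,-0.1,0.02,0,0]
    - [0,-0.1,0.02,0,0]
    - [0,-0.1,0.02,0,0]

```text
t: 3.45
eef_pos: [507.3, 261.3, 157.0]
tool_rot: [3.141, 0.002, 2.921]
force: [0.4, 0.9, 0.5]
gripper_width: -0.2
```

Emit:
play_rows:
  steps:
    - [0,-0.05,0.01,0,0]
    - [0,-0.1,0.02,0,0]
    - [0,-0.1,0.02,0,0]
    - [0,-0.1,0.02,0,0]

```text
t: 3.78
eef_pos: [506.2, 261.5, 157.0]
tool_rot: [3.141, 0.002, 2.922]
force: [-0.6, -0.2, -0.2]
gripper_width: -0.2
```

Emit:
play_rows:
  steps:
    - [0,-0.05,0.01,0,0]
    - [0,-0.1,0.02,0,0]
    - [0,-0.1,0.02,0,0]
    - [0,-0.1,0.02,0,0]

```text
t: 4.12
eef_pos: [505.4, 261.6, 157.0]
tool_rot: [3.14, 0.003, 2.921]
force: [1.0, -0.2, -0.2]
gripper_width: 0.0
```

Emit:
play_rows:
  steps:
    - [0,-0.05,0.01,0,0]
    - [0,-0.1,0.02,0,0]
    - [0,-0.1,0.02,0,0]
    - [0,-0.1,0.02,0,0]

```text
t: 4.45
eef_pos: [505.1, 261.6, 157.1]
tool_rot: [3.14, 0.004, 2.921]
force: [3.7, -0.4, -1.1]
gripper_width: 0.2
```

Emit:
play_rows:
  steps:
    - [0,-0.05,0.01,0,0]
    - [0,-0.1,0.02,0,0]
    - [0,-0.1,0.02,0,0]
    - [0,-0.1,0.02,0,0]

```text
t: 4.78
eef_pos: [505.0, 261.6, 157.2]
tool_rot: [3.139, 0.006, 2.92]
force: [4.9, -2.3, -3.1]
gripper_width: -0.3
```

Contact is at x≈505.2. The arm gives about 5 N/mm, so I'll advance in small shifts and watch force and position.

Emit:
play_rows:
  steps:
    - [0,-0.1,0.02,0,0]
    - [0,-0.15,0.03,0,0]
    - [0,-0.2,0.05,0,0]
    - [0,-0.25,0.06,0,0]
    - [0,-0.25,0.06,0,0]
    - [0,-0.25,0.06,0,0]

```text
t: 5.28
eef_pos: [504.3, 261.6, 157.4]
tool_rot: [3.138, 0.01, 2.92]
force: [8.0, -1.0, -4.5]
gripper_width: -0.1
```

Emit:
play_rows:
  steps:
    - [0,-0.15,0.03,0,0]
    - [0,-0.2,0.05,0,0]
    - [0,-0.25,0.06,0,0]
    - [0,-0.3,0.07,0,0]
    - [0,-0.35,0.08,0,0]
    - [0,-0.35,0.08,0,0]

```text
t: 5.78
eef_pos: [502.6, 261.9, 157.5]
tool_rot: [3.137, 0.014, 2.919]
force: [7.8, -1.5, -5.1]
gripper_width: 0.3
```

Emit:
play_rows:
  steps:
    - [0,-0.2,0.05,-0.01,0]
    - [0,-0.25,0.06,-0.02,0]
    - [0,-0.3,0.07,-0.02,0]
    - [0,-0.35,0.09,-0.03,0]
    - [0,-0.4,0.11,-0.03,0]
    - [0,-0.4,0.11,-0.03,0]

```text
t: 6.28
eef_pos: [500.9, 262.3, 157.5]
tool_rot: [3.136, 0.019, 2.917]
force: [7.9, -1.1, -4.8]
gripper_width: -0.4
```

Emit:
play_rows:
  steps:
    - [0,-0.2,0.05,-0.01,0]
    - [0,-0.25,0.06,-0.02,0]
    - [0,-0.3,0.07,-0.02,0]
    - [0,-0.35,0.09,-0.03,0]
    - [0,-0.4,0.11,-0.03,0]
    - [0,-0.4,0.11,-0.03,0]

```text
t: 6.78
eef_pos: [499.2, 262.5, 157.5]
tool_rot: [3.134, 0.024, 2.916]
force: [8.5, -1.6, -4.0]
gripper_width: 0.2
```

Emit:
play_rows:
  steps:
    - [0,-0.2,0.05,-0.01,0]
    - [0,-0.25,0.06,-0.02,0]
    - [0,-0.3,0.07,-0.02,0]
    - [0,-0.35,0.09,-0.03,0]
    - [0,-0.4,0.11,-0.03,0]
    - [0,-0.4,0.11,-0.03,0]

```text
t: 7.28
eef_pos: [497.7, 262.7, 157.6]
tool_rot: [3.133, 0.029, 2.915]
force: [8.6, -1.5, -4.4]
gripper_width: -0.1
```

Emit:
play_rows:
  steps:
    - [0,-0.2,0.05,-0.01,0]
    - [0,-0.25,0.06,-0.02,0]
    - [0,-0.3,0.08,-0.02,0]
    - [0,-0.35,0.1,-0.03,0]
    - [0,-0.35,0.1,-0.03,0]
    - [0,-0.35,0.1,-0.03,0]

```text
t: 7.78
eef_pos: [496.6, 262.8, 157.7]
tool_rot: [3.132, 0.034, 2.913]
force: [8.8, -1.5, -5.2]
gripper_width: -0.3
```

Emit:
play_rows:
  steps:
    - [0,-0.2,0.05,-0.01,0]
    - [0,-0.25,0.06,-0.02,0]
    - [0,-0.28,0.08,-0.02,0]
    - [0,-0.31,0.1,-0.03,0]
    - [0,-0.31,0.1,-0.03,0]

```text
t: 8.2
eef_pos: [496.0, 262.8, 157.7]
tool_rot: [3.13, 0.039, 2.912]
force: [9.9, -1.8, -5.4]
gripper_width: -0.6
```

```bash
cat > jaw.py <<'E'
from h import *
O=np.array([566,210.5]);a=np.radians(167);ux=np.array([np.cos(a),np.sin(a)]);uy=np.array([-ux[1],ux[0]])
def meas(c):
    C=cloud(c);p=C[...,:2]-O;vx=p@ux;vy=p@uy;z=C[...,2]
    m=(z>41)&(z<48)&(abs(vy)<36)&(vx>-45)&(vx<11)
    q=(z>85)&(z<110)&(vx>75)&(vx<105)&(abs(vy+35)<12)
    return "jaw n %d vx mean %.1f p5 %.1f p95 %.1f"%(m.sum(),vx[m].mean(),*np.percentile(vx[m],[5,95])),"pin n %d vx %.1f vy %.1f"%(q.sum(),vx[q].mean(),vy[q].mean())
if __name__=="__main__":
    import sys
    s=bot.sense();print(s["t"],s["eef_pos"].round(2),s["force"].round(1),s["tool_rot"].round(3))
    for n in("side","top"): print(n,*meas(bot.capture(n)))
E
python3 - <<'E'
from jaw import *
for n in("side","top"): print(n,*meas(dict(np.load(n+"0.npz"))))
E
python3 jaw.py
```

```text
side jaw n 167 vx mean -21.4 p5 -38.1 p95 -3.2 pin n 37 vx 86.2 vy -32.5
top jaw n 288 vx mean -21.3 p5 -38.1 p95 -7.8 pin n 25 vx 84.6 vy -34.7
8.2 [496.04 262.82 157.73] [ 9.9 -1.8 -5.4] [3.13  0.039 2.912]
side jaw n 169 vx mean -21.5 p5 -38.1 p95 -3.2 pin n 60 vx 89.0 vy -29.9
top jaw n 292 vx mean -21.6 p5 -38.1 p95 -8.9 pin n 18 vx 91.6 vy -32.2
```

Emit:
play_rows:
  steps:
    - [0,-0.2,0.05,-0.01,0]
    - [0,-0.26,0.06,-0.02,0]
    - [0,-0.31,0.08,-0.03,0]
    - [0,-0.31,0.08,-0.03,0]

```text
t: 8.63
eef_pos: [495.3, 262.8, 157.9]
tool_rot: [3.129, 0.044, 2.911]
force: [9.2, -1.1, -5.1]
gripper_width: 0.2
```

```bash
python3 jaw.py
```

```text
8.6333 [495.35 262.84 157.86] [ 9.2 -1.1 -5.1] [3.129 0.044 2.911]
side jaw n 171 vx mean -21.4 p5 -38.1 p95 -1.9 pin n 64 vx 88.8 vy -29.8
top jaw n 288 vx mean -21.2 p5 -38.7 p95 -5.6 pin n 16 vx 92.6 vy -32.1
```

```bash
python3 -c "
from jaw import *
for i in range(5):
    c=bot.capture('top')
print(*meas(c));s=bot.sense();print(s['t'],s['eef_pos'],s['force'],s['tool_rot']);print(*meas(bot.capture('side')))"
```

```text
jaw n 286 vx mean -22.0 p5 -38.3 p95 -9.8 pin n 16 vx 92.7 vy -32.3
8.9833 [495.26576811 262.84845692 157.8464504 ] [ 7.79107725 -2.17799581 -4.71737723] [3.12888467 0.04345789 2.91051532]
jaw n 170 vx mean -21.0 p5 -38.0 p95 -0.7 pin n 60 vx 89.0 vy -29.7
```

Emit:
play_rows:
  steps:
    - [0,-0.2,0.05,-0.01,0]
    - [0,-0.26,0.07,-0.02,0]
    - [0,-0.3,0.09,-0.03,0]
    - [0,-0.3,0.09,-0.03,0]

```text
t: 9.37
eef_pos: [493.9, 263.1, 157.8]
tool_rot: [3.128, 0.047, 2.909]
force: [4.6, -1.1, -2.3]
gripper_width: 0.1
```

```bash
python3 jaw.py
```

```text
9.3667 [493.89 263.08 157.85] [ 4.6 -1.1 -2.3] [3.128 0.047 2.909]
side jaw n 168 vx mean -20.7 p5 -38.0 p95 -0.9 pin n 64 vx 90.5 vy -30.0
top jaw n 299 vx mean -20.9 p5 -38.2 p95 -7.8 pin n 17 vx 94.0 vy -31.4
```

```bash
for i in 1 2 3 4; do python3 jaw.py; done
```

```text
9.4667 [493.65 263.09 157.85] [ 5.8 -1.1 -2.5] [3.128 0.046 2.909]
side jaw n 161 vx mean -20.8 p5 -38.0 p95 -5.6 pin n 61 vx 91.0 vy -29.7
top jaw n 294 vx mean -20.6 p5 -38.3 p95 -7.9 pin n 18 vx 94.1 vy -31.4
9.5667 [493.65 263.09 157.86] [ 6.4 -2.2 -3.2] [3.128 0.046 2.91 ]
side jaw n 170 vx mean -19.7 p5 -38.0 p95 -0.7 pin n 64 vx 90.8 vy -29.8
top jaw n 287 vx mean -19.6 p5 -36.6 p95 -7.1 pin n 18 vx 94.1 vy -31.4
9.6667 [493.55 263.11 157.85] [ 6.8 -1.5 -2.7] [3.128 0.046 2.91 ]
side jaw n 170 vx mean -19.0 p5 -38.0 p95 -0.7 pin n 63 vx 90.9 vy -29.8
top jaw n 287 vx mean -18.7 p5 -36.4 p95 -6.2 pin n 19 vx 94.3 vy -31.7
9.7667 [493.6  263.09 157.84] [ 6.1 -2.  -2.6] [3.128 0.046 2.91 ]
side jaw n 167 vx mean -18.4 p5 -35.7 p95 -1.5 pin n 63 vx 90.6 vy -30.0
top jaw n 287 vx mean -17.7 p5 -35.6 p95 -5.0 pin n 18 vx 94.0 vy -31.8
```

The tooth has let go at about 6.5 N, below stop contact, and the jaw is running back. I'll hold this exact target while it runs, since camera calls keep the last target.

```bash
python3 -c "
from jaw import *
for k in range(6):
    for i in range(9): c=bot.capture('top')
    s=bot.sense();print(round(s['t'],2),s['eef_pos'].round(2),s['force'].round(1),*meas(c))"
```

```text
10.32 [493.59 263.09 157.84] [ 6.4 -2.5 -2.6] jaw n 284 vx mean -14.8 p5 -32.3 p95 -1.7 pin n 18 vx 94.0 vy -31.8
10.77 [493.56 263.13 157.83] [ 6.5 -1.4 -2.4] jaw n 280 vx mean -11.6 p5 -27.7 p95 0.6 pin n 18 vx 94.3 vy -31.7
11.22 [493.65 263.12 157.88] [ 5.9 -1.  -3.3] jaw n 281 vx mean -9.2 p5 -25.7 p95 3.4 pin n 18 vx 94.1 vy -31.3
11.67 [493.62 263.09 157.85] [ 7.1 -1.3 -1.9] jaw n 282 vx mean -8.8 p5 -25.6 p95 3.7 pin n 17 vx 94.1 vy -31.5
12.12 [493.63 263.13 157.87] [ 6.  -1.4 -2.9] jaw n 284 vx mean -9.4 p5 -25.9 p95 3.6 pin n 18 vx 94.1 vy -31.5
12.57 [493.62 263.11 157.82] [ 6.4 -1.3 -2.9] jaw n 280 vx mean -9.1 p5 -25.9 p95 3.4 pin n 18 vx 94.1 vy -31.6
```

The jaw has travelled about 12–13 mm by camera and has stood still for 1.4 s. Now I'll let the pawl home gently and back off.

Emit:
play_rows:
  steps:
    - [0,0.2,-0.05,0,0]
    - [0,0.4,-0.09,0,0]
    - [0,0.6,-0.14,0,0]
    - [0,0.8,-0.18,0,0]
    - [0,1.0,-0.23,0,0]
    - [0,1.2,-0.28,0,0]
    - [0,1.5,-0.35,0,0]
    - [0,1.8,-0.41,0,0]
    - [0,2.0,-0.46,0,0]
    - [0,2.0,-0.46,0,0]
    - [0,2.0,-0.46,1,0]
    - [0,2.0,-0.46,3,0]
    - [0,2.0,-0.46,6,0]
    - [0,2.0,-0.46,6,0]
    - [0,2.0,-0.46,6,0]

```text
t: 13.82
eef_pos: [514.4, 259.1, 220.3]
tool_rot: [3.125, 0.049, 2.91]
force: [-0.9, -0.2, -1.2]
gripper_width: 0.3
```

```bash
python3 jaw.py; python3 - <<'E'
from jaw import *
c=bot.capture("side");save(c,"s2.png",(115,205,205,325),5)
t=bot.capture("top");T=cloud(t);C=cloud(c)
for C,n in((C,"side"),(T,"top")):
  p=C[...,:2]-O;vx=p@ux;vy=p@uy;z=C[...,2]
  m=(z>60)&(z<84)&(abs(vx+54)<22)&(abs(vy)<22)
  P=C[m];r=cv2.minEnclosingCircle(P[:,:2].astype(np.float32));print(n,len(P),P.mean(0),r, C[(z>76)&m].mean(0))
E
```

```text
13.8167 [514.41 259.09 220.31] [-0.9 -0.2 -1.2] [3.125 0.049 2.91 ]
side jaw n 162 vx mean -9.6 p5 -25.9 p95 4.0 pin n 38 vx 86.2 vy -32.8
top jaw n 280 vx mean -8.9 p5 -25.9 p95 3.4 pin n 22 vx 84.6 vy -34.9
side 101 [615.78969885 191.5223229   72.20490749] ((616.2399291992188, 194.90243530273438), 12.52780818939209) [616.17231551 194.2114063   79.88229791]
top 85 [616.03596813 197.21262092  75.36780471] ((617.9959716796875, 198.9371337890625), 12.868820190429688) [617.02487305 198.88447361  79.88442602]
```

View pics/s2.png

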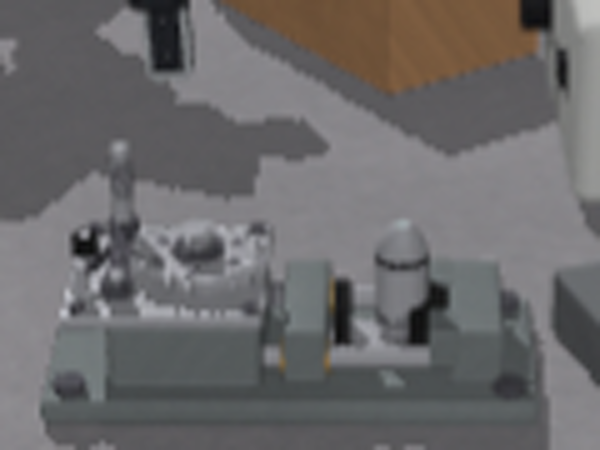

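The picture shows the pin upright at (120,190), as at the start, the moving jaw at (305,310) back against the housing, and the objective free and standing at (402,280). The pin reads at home in both cameras. I'll go over the objective at (618,198.5), allowing for a 3° tool tilt.

Emit:
play_rows:
  steps:
    - [5,3.5,-2.1,0,0]
    - [5,7,-4.2,0,0]
    - [5,10.1,-6.1,0,0]
    - [5,10.1,-6.1,0,0]
    - [5,10.1,-6.1,-2,0]
    - [5,10.1,-6.1,-4.5,0]
    - [5,10.1,-6.1,-4.5,0]
    - [5,10.1,-6.1,-4.5,0]

```text
t: 14.68
eef_pos: [612.6, 197.0, 170.0]
tool_rot: [3.133, 0.041, 2.91]
force: [0.2, 0.7, 1.2]
gripper_width: 49.8
```

```bash
python3 - <<'E'
from jaw import *
s=bot.sense();Rm=R.from_euler("xyz",s["tool_rot"]).as_matrix();print(s["eef_pos"].round(1),s["gripper_width"],"grasp",(s["eef_pos"]+54*Rm[:,2]).round(1),"tip",(s["eef_pos"]+73*Rm[:,2]).round(1),Rm[:,1].round(3))
c=bot.capture("side");save(c,"s3.png",(95,205,215,345),5)
C=cloud(c)
for lo,hi in((84,90),(90,96),(96,102),(102,110),(110,118)):
  z=C[...,2];m=(z>lo)&(z<hi)&(abs(C[...,0]-615)<50)&(abs(C[...,1]-198)<60);P=C[m]
  if len(P):print(lo,len(P),P.min(0).round(1),P.max(0).round(1),P.mean(0).round(1))
E
```

```text
[612.6 197.  170. ] 49.80338071389733 grasp [614.8 197.  116. ] tip [615.6 197.   97.1] [0.229 0.973 0.009]
84 2 [612.5 195.2  84.4] [621.4 199.4  85.4] [617.  197.3  84.9]
96 1 [602.5 166.5 101.5] [602.5 166.5 101.5] [602.5 166.5 101.5]
102 23 [598.2 159.1 102.8] [632.5 221.4 109.9] [611.  171.3 106.6]
110 28 [597.4 157.5 110.3] [618.9 170.7 116.2] [607.7 163.4 113.3]
```

View pics/s3.png

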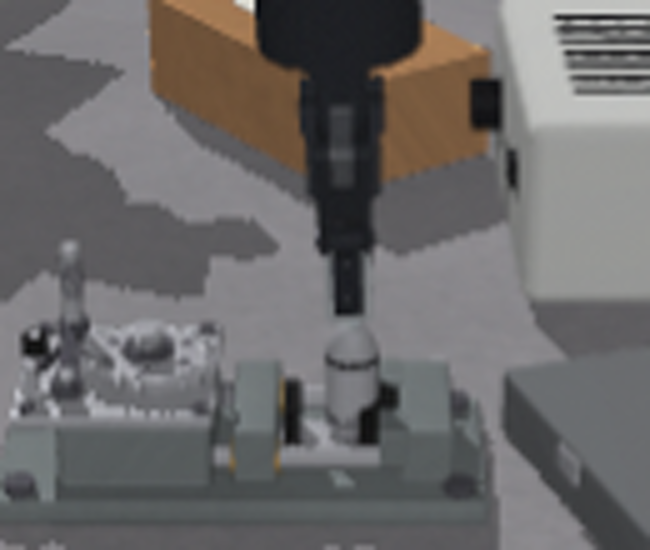

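The crop shows the fingers straddling the objective, with the near tip at (347,310) just above the nose at (350,325). I'll shift +3 and +1.5 mm, descend and close.

Emit:
play_rows:
  steps:
    - [5,0.32,0.15,-1,0]
    - [5,0.32,0.15,-2.5,0]
    - [5,0.32,0.15,-4,0]
    - [5,0.32,0.15,-5.2,0]
    - [5,0.32,0.15,-5.2,0]
    - [5,0.32,0.15,-5.2,0]
    - [5,0.32,0.15,-5.2,0]

```text
t: 15.32
eef_pos: [617.5, 199.1, 120.5]
tool_rot: [3.13, 0.045, 2.91]
force: [0.5, -0.0, 0.4]
gripper_width: 50.1
```

Emit:
play_rows:
  steps:
    - [3.5,0,0,0,0]
    - [3.0,0,0,0,0]
    - [2.7,0,0,0,0]
    - [2.0,0,0,0,0]
    - [2.0,0,0,0,0]
    - [2.0,0,0,0,0]
    - [2.0,0,0,0,0]
    - [2.0,0,0,0,0]
  squeeze: 35

```text
t: 15.98
eef_pos: [617.9, 199.2, 121.4]
tool_rot: [3.129, 0.046, 2.91]
force: [-1.6, -0.1, 6.0]
gripper_width: 24.3
```

Width 24.3 mm instead of 26, with 6 N upwards, so I'll check before lifting.

```bash
python3 - <<'E'
from jaw import *
s=bot.sense();print(s["eef_pos"],s["force"],s["moment"],s["gripper_width"])
c=bot.capture("side");save(c,"s4.png",(115,205,230,330),6)
E
```

```text
[617.90042076 199.22553125 121.42205884] [-1.58293844 -0.14347605  5.9763974 ] [-0.11451317  0.27672303 -0.0362615 ] 24.276617892017743
```

View pics/s4.png

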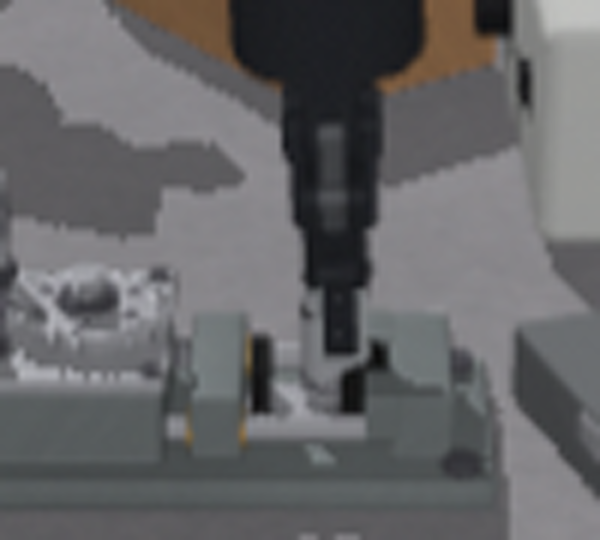

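The crop shows the near finger at (342,320), about 3 mm off-centre towards the fixed jaw, with the barrel spanning 302–365. I'll open, recentre by 2.5 mm, go 3 mm lower and grip again.

Emit:
play_rows:
  steps:
    - [3.0,0,0,0,0]
    - [4.0,0,0,0,0]
    - [4.0,-0.25,0,-0.15,0]
    - [4.0,-0.25,0,-0.3,0]
    - [4.0,-0.25,0,-0.3,0]
    - [4.0,-0.25,0,-0.3,0]

```text
t: 16.53
eef_pos: [615.1, 199.2, 118.0]
tool_rot: [3.129, 0.045, 2.91]
force: [-0.0, -0.0, 0.5]
gripper_width: 40.0
```

Emit:
play_rows:
  steps:
    - [3.2,0,0,0,0]
    - [2.8,0,0,0,0]
    - [2.6,0,0,0,0]
    - [2.3,0,0,0,0]
    - [2.3,0,0,0,0]
    - [2.3,0,0,0,0]
  squeeze: 30

```text
t: 17.03
eef_pos: [615.1, 199.6, 118.1]
tool_rot: [3.129, 0.045, 2.91]
force: [0.0, 1.0, 1.6]
gripper_width: 24.5
```

```bash
python3 - <<'E'
from jaw import *
s=bot.sense();print(s["eef_pos"],s["force"],s["moment"],s["gripper_width"])
c=bot.capture("top");C=cloud(c);z=C[...,2]
cv2.imwrite("pics/t4.png",cv2.resize(c["pixels"][155:270,145:230,::-1],None,fx=5,fy=5))
c=bot.capture("side");save(c,"s5.png",(115,205,230,330),6)
E
```

```text
[615.13170626 199.55958953 118.13299016] [0.04196141 1.01602239 1.58233039] [0.22992119 0.10400909 0.02538141] 24.488358782038738
```

View pics/s5.png

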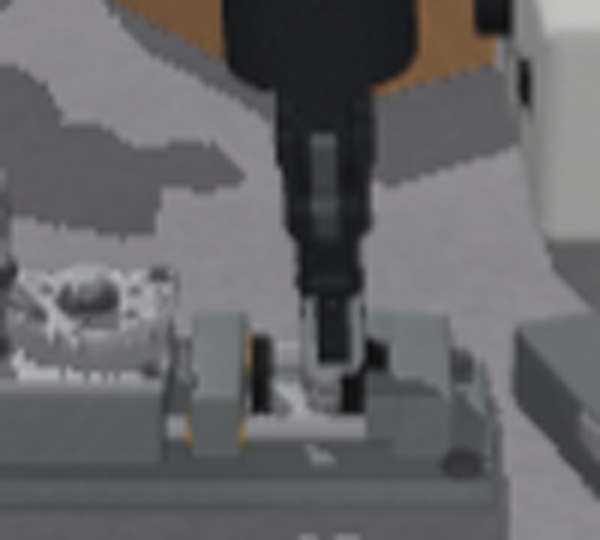

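The crop shows the finger centred on the barrel at (333,330). Vertical force is near zero and the width matches the earlier 24.3, so it is a small reading bias. I'll lift.

Emit:
play_rows:
  steps:
    - [2.3,0,0,0.2,0]
    - [2.3,0,0,0.5,0]
    - [2.3,0,0,1.0,0]
    - [2.3,0,0,2,0]
    - [2.3,0,0,3.5,0]
    - [2.3,0,0,5.5,0]
    - [2.3,0,0,8,0]
    - [2.3,0,0,8,0]
    - [2.3,0,0,8,0]
    - [2.3,0,0,8,0]

```text
t: 17.97
eef_pos: [614.8, 199.2, 198.2]
tool_rot: [3.129, 0.045, 2.91]
force: [-0.5, 0.6, -1.5]
gripper_width: 24.5
```

```bash
python3 - <<'E'
from jaw import *
s=bot.sense();Rm=R.from_euler("xyz",s["tool_rot"]).as_matrix();print(s["eef_pos"],s["force"],s["gripper_width"],"grasp",s["eef_pos"]+54*Rm[:,2])
c=bot.capture("side");save(c,"s6.png",(70,205,225,345),5);np.savez("s6.npz",**c)
print(*meas(c))
# rack hole
for n in("top","side"):
  C=cloud(bot.capture(n));z=C[...,2];rx=C[...,:2]-[595,-145.3]
  d=np.hypot(rx[...,0],rx[...,1]);m=(d<24)&(z<26)&(z>8);P=C[m]
  print(n,len(P),P.mean(0),cv2.minEnclosingCircle(P[:,:2].astype(np.float32)),np.percentile(P[:,2],[5,50,95]))
  m=(z>26)&(z<34)&(abs(C[...,0]-586)<60)&(abs(C[...,1]+200)<110);r=cv2.minAreaRect(C[m][:,:2].astype(np.float32));print(r)
E
```

```text
[614.8154341  199.24708755 198.16042525] [-0.54354764  0.55757405 -1.51343582] 24.467430374247964 grasp [617.33598625 199.34338653 144.21936905]
jaw n 148 vx mean -8.4 p5 -23.6 p95 4.2 pin n 39 vx 86.1 vy -32.8
top 101 [ 598.07977566 -147.01373464   13.95582954] ((592.9197387695312, -146.53350830078125), 17.382966995239258) [ 9.67070643 12.8946852  22.6854731 ]
((586.4163208007812, -199.49456787109375), (171.73402404785156, 63.55857467651367), 81.038330078125)
side 92 [ 597.68687253 -134.21550855   18.72850281] ((596.6455078125, -139.3317108154297), 13.357072830200195) [12.37141389 18.32038573 25.70823687]
((585.7872314453125, -200.30038452148438), (176.04055786132812, 62.657806396484375), 81.16471099853516)
```

View pics/s6.png

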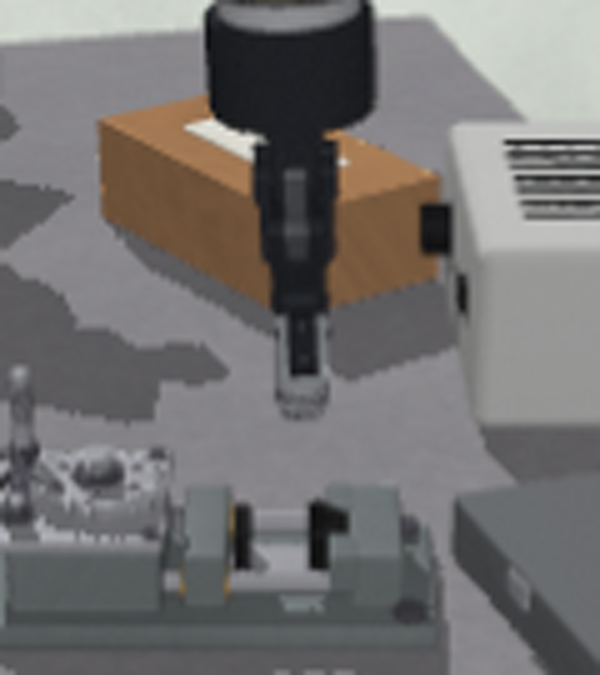

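The objective is held upright with its foot at (302,408), and the weight reads 1.5 N. The hole from the rack fit is (595,-145.2). I'll carry it over.

Emit:
play_rows:
  steps:
    - [2.3,0,-1,0,0]
    - [2.3,-0.2,-3,0,0]
    - [2.3,-0.4,-6,0,0]
    - [2.3,-0.6,-9,0,0]
    - [2.3,-0.8,-12,0,0]
    - [2.3,-1,-15,0,0]
    - [2.3,-1.2,-18,0,0]
    - [2.3,-1.4,-21,0,0]
    - [2.3,-1.6,-24,0,0]
    - [2.3,-1.8,-27,0,0]
    - [2.3,-2,-30,0,0]
    - [2.3,-2.2,-32.5,0,0]
    - [2.3,-2.27,-34,0,0]
    - [2.3,-2.27,-34.4,0,0]
    - [2.3,-2.27,-34.4,0,0]
    - [2.3,-2.27,-34.4,-1,0]
    - [2.3,-2.27,-34.4,-3,0]
    - [2.3,-2.27,-34.4,-5,0]
    - [2.3,-2.27,-34.4,-5,0]
    - [2.3,-2.27,-34.4,-5,0]

```text
t: 19.78
eef_pos: [591.2, -142.7, 145.4]
tool_rot: [3.13, 0.04, 2.913]
force: [0.7, 0.4, -1.4]
gripper_width: 25.3
```

```bash
python3 - <<'E'
from jaw import *
s=bot.sense();Rm=R.from_euler("xyz",s["tool_rot"]).as_matrix();print(s["eef_pos"],s["force"],s["gripper_width"],"grasp",s["eef_pos"]+54*Rm[:,2])
c=bot.capture("side");save(c,"s7.png",(190,320,250,380),5)
C=cloud(c);z=C[...,2]
for lo,hi in((40,52),(52,58),(58,66),(66,75)):
  m=(z>lo)&(z<hi)&(np.hypot(C[...,0]-595,C[...,1]+150)<26);P=C[m]
  if len(P):print(lo,len(P),P.min(0).round(1),P.max(0).round(1),P.mean(0).round(1))
E
```

```text
[ 591.16528618 -142.67864499  145.37670201] [ 0.7186933   0.40241226 -1.35772362] 25.25549480451376 grasp [ 593.40204884 -142.54483363   91.4232129 ]
40 9 [ 583.5 -153.3   50.3] [ 597.9 -141.    52. ] [ 589.6 -149.6   51.1]
52 17 [ 580.4 -155.5   52.2] [ 603.9 -144.7   57.9] [ 590.8 -151.7   55.6]
58 45 [ 580.  -157.6   58.5] [ 604.1 -144.1   65.6] [ 590.  -152.9   62.1]
66 24 [ 580.4 -163.7   66.1] [ 597.7 -141.3   75. ] [ 586.2 -153.5   70.2]
```

View pics/s7.png

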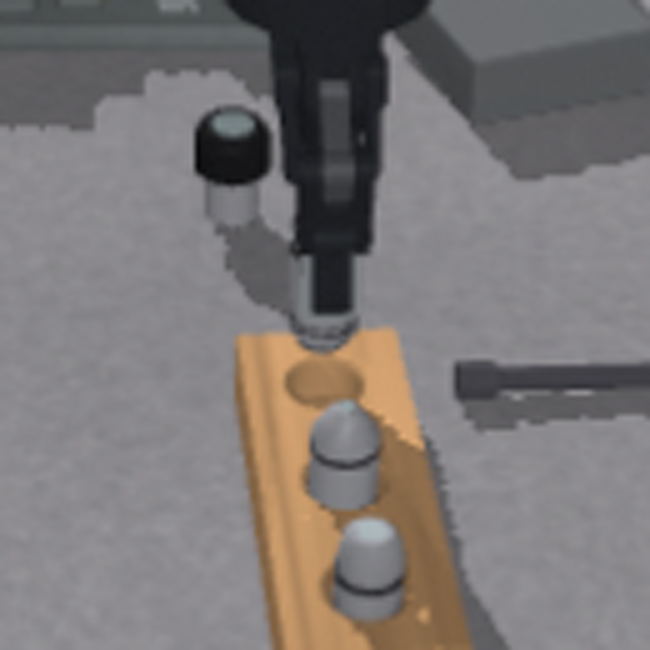

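```bash
python3 - <<'E'
from h import *
s=bot.sense();print(s["eef_pos"],s["tool_rot"])
c=bot.capture("side");K=c["mtx"];D=np.array([c["k1"],0,0,0,0.]);A=R.from_euler("xyz",c["attitude"]).as_matrix()
def ray(u,v,z):
    p=cv2.undistortPoints(np.array([[[u,v]]],float),K,D).ravel();d=A@[p[0],p[1],1];e=np.array(c["eye"]);return (e+d*(z-e[2])/d[2]).round(1)
f=lambda x,y:(250+(x+.5)/5-.5,190+(y+.5)/5-.5)
print("hole",ray(*f(324,382),30)," L",ray(*f(286,382),30),"R",ray(*f(363,382),30))
print("foot L",ray(*f(292,325),54),"R",ray(*f(357,325),54),"foot front",ray(*f(324,350),49.5))
g=cv2.cvtColor(c["pixels"],cv2.COLOR_RGB2HSV)
C=cloud(c);z=C[...,2]
# hole from non-top pixels (side) 
P=C[(abs(z-30)<3)&(np.hypot(C[...,0]-595,C[...,1]+145)<40)];print(P.min(0),P.max(0))
for x0 in(0,):
  pts=cv2.projectPoints(np.array([[595,-145.2,30.],[595,-145.2,49.5]]),*(lambda Rt:(cv2.Rodrigues(Rt)[0],-Rt@np.array(c["eye"])))(A.T),K,D)[0].reshape(-1,2);print((pts-[250,190])*5)
E
```

```text
[ 592.00388946 -143.28452224  146.66534191] [3.1298773  0.04264134 2.91242145]
hole [ 593.7 -144.6   30. ]  L [ 579.8 -141.3   30. ] R [ 608.  -147.9   30. ]
foot L [ 582.3 -137.9   54. ] R [ 605.9 -143.4   54. ] foot front [ 591.5 -149.6   49.5]
[ 560.38193106 -182.66542838   27.00456939] [ 628.96347944 -112.10798524   32.98240892]
[[325.8232083  380.51345847]
 [327.78703108 339.56238979]]
```

Kinematics and image agree within about 1 mm in x, and y needs about -2 mm. I'll lower the thread into the mouth of the hole and check forces.

Emit:
play_rows:
  steps:
    - [2.3,0,-0.1,-0.3,0]
    - [2.3,0,-0.2,-0.8,0]
    - [2.3,0,-0.2,-1.3,0]
    - [2.3,0,-0.2,-1.8,0]
    - [2.3,0,-0.2,-2.3,0]
    - [2.3,0,-0.2,-2.4,0]
    - [2.3,0,-0.2,-2.4,0]
    - [2.3,0,-0.2,-2.4,0]

```text
t: 20.55
eef_pos: [592.5, -145.9, 123.4]
tool_rot: [3.13, 0.044, 2.912]
force: [0.1, -1.0, -1.7]
gripper_width: 24.8
```

```bash
python3 - <<'E'
from h import *
s=bot.sense();print(s["eef_pos"],s["force"],s["moment"])
c=bot.capture("side");save(c,"s8.png",(215,295,270,370),6)
E
```

```text
[ 592.47972932 -145.85108022  123.36551018] [ 0.10255129 -1.00353606 -1.68147333] [-0.02687618  0.05215033 -0.02757917]
```

View pics/s8.png

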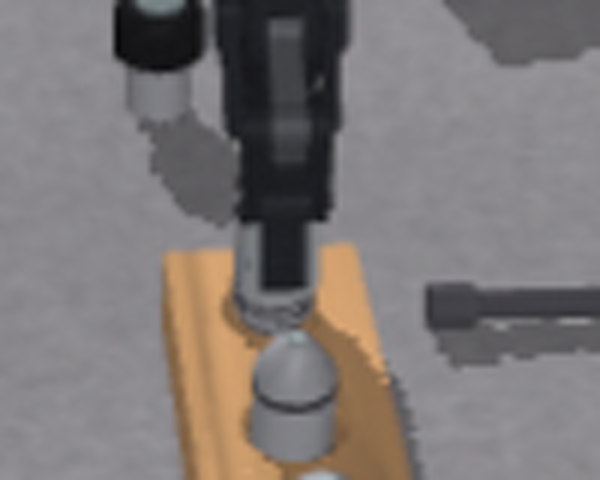

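The crop shows the thread already inside the mouth at (270,325), with no contact force. The barrel centre is at 275 against the hole centre at about 269, so I'll trim x by about -1.2 mm and continue down.

Emit:
play_rows:
  steps:
    - [2.3,-0.06,0.03,0,0]
    - [2.3,-0.12,0.05,0,0]
    - [2.3,-0.12,0.05,-0.2,0]
    - [2.3,-0.12,0.05,-0.4,0]
    - [2.3,-0.12,0.05,-0.6,0]
    - [2.3,-0.12,0.05,-0.8,0]
    - [2.3,-0.12,0.05,-0.8,0]

```text
t: 21.18
eef_pos: [591.1, -145.3, 115.0]
tool_rot: [3.13, 0.044, 2.912]
force: [-0.7, 0.2, -1.7]
gripper_width: 25.1
```

Emit:
play_rows:
  steps:
    - [2.3,0,0,-0.15,0]
    - [2.3,0,0,-0.3,0]
    - [2.3,0,0,-0.45,0]
    - [2.3,0,0,-0.55,0]
    - [2.3,0,0,-0.55,0]

```text
t: 21.6
eef_pos: [590.9, -145.3, 109.2]
tool_rot: [3.13, 0.043, 2.912]
force: [0.3, 0.5, -1.9]
gripper_width: 24.8
```

Emit:
play_rows:
  steps:
    - [2.3,0,0,-0.05,0]
    - [2.3,0,0,-0.1,0]
    - [2.3,0,0,-0.15,0]
    - [2.3,0,0,-0.15,0]

```text
t: 21.93
eef_pos: [591.0, -145.3, 108.1]
tool_rot: [3.13, 0.043, 2.912]
force: [-2.0, -0.6, 2.5]
gripper_width: 25.0
```

The floor is felt at the expected TCP height of 108 mm, with the force swinging to +2.5 N. I'll release gently and retreat upward.

Emit:
play_rows:
  steps:
    - [2.6,0,0,0,0]
    - [2.9,0,0,0,0]
    - [3.2,0,0,0,0]
    - [3.6,0,0,0,0]
    - [3.6,0,0,0,0]
    - [3.6,0,0,0.5,0]
    - [3.6,0,0,2,0]
    - [3.6,0,0,5,0]
    - [3.6,0,0,9,0]
    - [3.6,0,0,13,0]
    - [3.6,0,4,13,0]
    - [3.6,0,8,13,0]
    - [3.6,0,12,13,0]
    - [3.6,0,12,13,0]
    - [3.6,0,12,13,0]

```text
t: 23.18
eef_pos: [591.1, -21.5, 238.5]
tool_rot: [3.129, 0.044, 2.918]
force: [0.3, -1.5, -0.7]
gripper_width: 35.9
```

```bash
python3 - <<'E'
from jaw import *
s=bot.sense();print(s["t"],s["eef_pos"],s["force"])
c=bot.capture("side");save(c,"s9.png",(110,300,200,400),4);print(*meas(c))
t=bot.capture("top");print(*meas(t))
for n,C in(("side",cloud(c)),("top",cloud(t))):
  z=C[...,2]
  for x,y in((595,-145.2),(586.4,-199.5),(577.8,-253.8)):
    m=(np.hypot(C[...,0]-x,C[...,1]-y)<22)&(z>35)&(z<110);P=C[m];print(n,len(P),P[:,:2].mean(0).round(1),"zmax",np.sort(P[:,2])[-4:].round(1))
E
```

```text
23.1833 [591.07758567 -21.54333761 238.4920056 ] [ 0.29309761 -1.45074414 -0.65581013]
jaw n 153 vx mean -8.8 p5 -25.6 p95 4.0 pin n 39 vx 86.2 vy -32.8
jaw n 283 vx mean -8.6 p5 -25.4 p95 3.8 pin n 22 vx 84.6 vy -35.0
side 265 [ 590.5 -153.2] zmax [73.8 73.9 73.9 74.3]
side 225 [ 582.5 -207. ] zmax [65.1 65.4 65.7 67. ]
side 207 [ 576. -261.] zmax [58.  58.3 58.4 58.4]
top 113 [ 591. -144.] zmax [74.7 74.8 74.8 77.2]
top 101 [ 583.4 -198.7] zmax [66.5 66.5 66.9 67.4]
top 84 [ 576.2 -251. ] zmax [59.4 59.6 60.2 61.7]
```

View pics/s9.png

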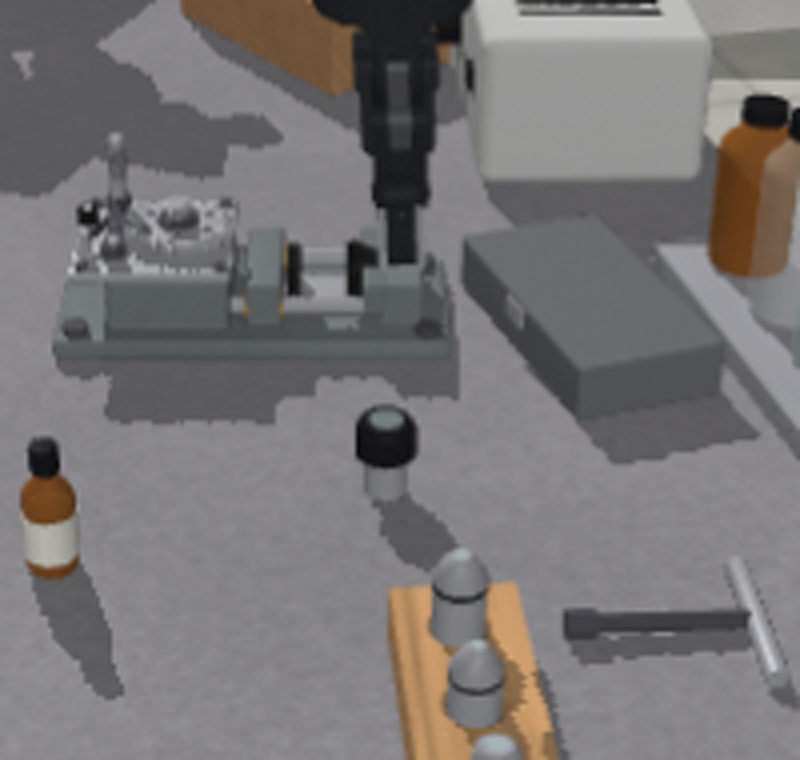

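The picture shows the objective upright in the rack hole at (460,595), the pin home at (118,170), the jaw back, and everything else undisturbed. The nose height of 74 mm carries the same +2 mm bias as the neighbouring objectives, so it is fully seated. I'm handing the job in.

```bash
python3 -c "
from station import bot
print(bot.finish_job())"
```

```text
the job is handed in; nothing more can be done
None
```

The job is done and handed in at about 23 s: the objective stands fully down in the empty rack hole. The vice jaw is back and the pawl is home on the wheel.

- **Pawl:** I pushed the pin outwards with the closed fingers. The tooth let go after about 8 mm of pin travel, at up to 10 N. I held the pawl clear at about 6.5 N, which showed no sign of hard contact with the stop. The jaw had stood still for over a second before I let the pawl home. The pin then read at its starting place in both cameras.
- **Objective:** My first grip was about 3 mm off-centre, so I opened, recentred and gripped again before lifting. In the rack I felt the floor at the expected height, and the last picture shows the objective upright.
- **Other things:** In that picture the rest of the scene looked undisturbed and the robot was touching nothing.

**Checks that disagreed:**
- The cameras gave about 12.5 mm of jaw travel instead of 13.8 mm. They resolve only about 2 mm, and the jaw had stopped with the pawl still held off the wheel, so I took it as fully back.
- The grip read 24.5 to 25 mm on the 26 mm barrel.
- The nose read about 2 mm high, but so did the two neighbouring objectives.
- The tool had tilted about 2.6° during the pull, and I allowed for this in the later moves.

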